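# Fit the drive hub on the gearmotor's splined shaft and set it to the index mark

## Task

Pick up the loose aluminium drive hub and fit it, flange down, on the upright splined shaft of the green gearmotor: lower it slowly, press lightly and rock it about the shaft until the teeth mesh, then push it gently home on the gearmotor's shoulder. Turn the hub together with the shaft until its red pointer stands at the yellow index line, and let go. Light pressure is enough: 10 N will do, and the hub must never press or strike the gearmotor with more than 80 N; leave the other things on the bench where they are.

Things in the scene. Friction and masses are not known exactly. Their poses are not given: they have to be found in the camera images.
- hub_grip (a point): Drive hub, aluminium, 50 mm tall, 250 g, standing flange down on the bench: flange 64 mm across, 10 mm thick; above it a boss 44 mm across with two raised flat pads, 11 to 49 mm up, 28 mm wide, facing the hub's +y and -y, 46 mm over both: grasp across these. Point on the hub's axis, 35 mm above its underside. Axes: z up along the bore, x opposite to the red pointer.
- hub_bottom (a point): Centre of the hub's underside, 35 mm below hub_grip, same axes. The through bore is 35 mm wide; in its lowest 24 mm it has 6 straight inward teeth, 60 degrees apart, 4.8 mm wide, tips on a 22.6 mm circle, one of them along +x.
- hub_pointer (a point): Outer end of the small red pointer on the hub's flange, 38 mm from the hub's axis along the hub's -x, 6 mm above its underside.
- gearmotor: Green worm gearmotor, fixed to the bench by a 126 x 104 mm dark foot plate; housing top 56 mm high; black motor, 52 mm thick, out of its +x side to 126 mm from the shaft. Origin on the bench under the shaft's axis, z up; yellow index line on its -x side. The upright shaft turns stiffly (about 0.2 Nm) and stays where it is left.
- shaft_seat (a point): On the shaft's axis, 64 mm above the bench, at the shoulder where the hub's underside rests when home; axes as the gearmotor's. Steel shaft: 20 mm core, 6 teeth 60 degrees apart, 4.8 mm wide, 32 mm over teeth, from the shoulder to 22 mm above it; then a plain 20 mm nose to 29 mm, tapering to 13 mm at 35 mm, which centres the hub before the teeth meet.
- index_mark (a point): Yellow index line on the housing, 44 mm from the shaft's axis on the gearmotor's -x side, 58 mm above the bench. The shaft's tooth angle is not reported and varies; at the start the teeth do not mesh with the pointer at this line. The hub meshes every 60 degrees, with 0.1 rad play either way; until then its underside stands 22 mm over the shoulder, then slides down freely.
- screw_dish_c (a point): Round steel dish of screws, 89 mm across, 18 mm high: bystander, its centre.
- capacitor_c (a point): Blue round capacitor standing upright, 25 mm across, 42 mm high: bystander, its centre.
- long_nose_c (a point): Red long-nose pliers lying flat, 53 x 148 x 11 mm: bystander, its centre.

How it is judged:
By the outcome, as a careful person would: the job done as asked, in the order asked, and still so for the second after the job is handed in, with the robot touching nothing.
It also fails if it takes over 51 s, if anything falls off the work surface, if the arm or the gripper's body presses on something with over 40 N, if the wrist force passes 120 N, or if a joint passes its speed limit or range.

## Robot

A 6-joint arm with a two-finger parallel gripper is mounted at the origin on a cart in front of the work surface, level with it; the furniture and walls round the work are solid. World frame = base frame: x ahead of the robot, y to its left, z up, the work surface at z = 0. Lengths are in mm, angles in degrees, forces in N, time in s.
With the tool pointing down it reaches from about 350 to 725 mm from the base axis. Payload 6 kg.
Tool frame: the origin (TCP) lies on the centre line of the jaws, within the pads' length; the fingertips stand 19 mm ahead of it and the grasp point (between the pads) is the TCP; z points along the fingers, y is the line along which they close (so a half turn about z gives the same grasp; the last joint's range is limited). The gripper opens to 85 mm and grips with 20 to 120 N. Pads are 22 mm wide; open, the fingers measure 114 mm over their backs; the gripper's body (76 mm by 85 mm) begins 54 mm behind the grasp point. The pads swing forward as they close: fully open they stand 13 mm farther back than shut.
Start: joints at [82.489, 2.303, 4.859, 0, -92.561, -19.12], TCP at [268.918, 536.338, 250.261] pointing down, gripper open.
Joint ranges: [-146.85, 146.85], [-73.84, 115.35], [-62.03, 85.46], [-188.31, 113.3], [-161.28, -10.13], [-171.36, 171.36]. Speed limits (degrees/s): [147.25, 147.25, 172.46, 180, 180, 180].

## Interface

Orientations are given as a 3x3 rotation matrix whose columns are the frame's x, y, z axes.
In Python, from workcell import manip, snapshot, finish_job, look_for, outline_of, place_of gives the robot as it stands. The module is installed in compiled form; this text tells all that it offers.
- The arm moves only by the tool drive_tool, never from a script. Its argument "steps" is one flat list of numbers, 7 for each row, row after row: the shift along the tool's x, y, z in m, then the turn, a rotation vector about the tool's x, y, z in degrees, then the finger opening in m, from 0 to 0.0854. A call has 1 to 12 rows; each row is the pose to reach, as a shift and turn from the pose commanded when the call began, along the tool's axes at that moment; what a row does not reach only later rows make up. A row lasts 1/12 s, in which the tool goes at most 41.7 mm and 7.16 degrees, less where a joint would pass 70% of its speed; a pose out of reach is approached as far as the arm can. A call with a gripper value outside its range is refused whole. The fingers move at their own pace and stop on an object; "grip_force" is the grip in N (left out, the last holds). Time passes only in rows, so rows that repeat a pose let the fingers close. It gives the time, the measured TCP pose, the force, the opening and the grip force at its end, in the units of the state.
- manip.sense(): the state, without advancing time (a new reading comes with each control period).
- snapshot(name): name is "scene" or "top" or "wrist"; returns a dict with "image" (480x640x3 uint8, red, green, blue), "K" (3x3 intrinsics, pixels), "k1" (the pictures are not rectified: a ray, as slopes to the right and down, at radius r is drawn at 1 + k1 r^2 times it, then the intrinsics apply), "R" (3x3) and "t" (3): a world point X has camera coordinates R X + t. Camera axes: x right, y down, z forward; pixel columns grow to the right and rows downward; lengths in mm; the calibration is good to about 2 mm. A picture is of the moment at which its call begins. There is no depth.
- finish_job(): hands the job in; it is judged then, once.
Trained networks look in the newest picture that a camera, given by its name, has taken for a name from the list of things; names that differ only in an ending like _2 or _b are one class to them, and where a whole thing is asked for, a point or a joint stands for the part that bears it (a point fixed in the world has none). Each returns a list of dicts, best first, with "conf" (0 to 1); they miss things now and then, are a little off and sometimes report something else, mostly with a low value. They report only what shows in the picture. A call takes as long as a camera call.
- look_for(thing, camera): "at" ([column, row] as shares, 0 to 1, of the picture: columns of its width, rows of its height, amid what is visible of it).
- outline_of(thing, camera): "pixels" (480x640 bool, what is visible of it) and "at" ([column, row] as shares, 0 to 1, of the picture: columns of its width, rows of its height, amid what is visible of it).
- place_of(thing, camera): "at" ([column, row] as shares, 0 to 1, of the picture: columns of its width, rows of its height: a listed point, or the origin of a listed thing).
The state is a dict: "time": time; "qpos": joint angles; "joint_velocities": joint speeds; "joint_torque": joint torques, N m; "tool_pos": TCP position; "orientation": TCP orientation; "ft_force": force on the tool from outside, world axes, zero at the start; "ft_torque": the same for the moment, N m; "finger_gap": finger opening in mm; "gripper_force": force on a finger pad.
Only numpy, scipy, OpenCV 4.12 (cv2) and the standard library are available. Lean on these libraries where they do the work, as an engineer would, in place of code of your own. Each camera call takes 0.05 s, during which the arm holds its last target. There are 200 camera calls.

## Working session

There is one attempt and no reset: what is moved stays moved. The work goes in short steps, Python scripts to look and compute and a tool call to move; the robot and the scene stay as the last step left them, time stands still between calls to the robot, and variables do not carry over. Pictures are saved under pics/ and viewed, at most 10 in all, crops included, and the job is handed in when it is done.

Besides the shell and the picture viewer there is one more tool, called after "Request:" as name(argument=value, ...) on one line, values as JSON. drive_tool: Moves the arm, as the interface text tells. Its arguments: {"type":"object","properties":{"steps":{"type":"array","items":{"type":"number"}},"grip_force":{"type":"number"}},"required":["steps"]}

```bash
mkdir -p pics
cat > h.py <<'E'
import numpy as np, cv2
from workcell import manip, snapshot, finish_job, look_for, outline_of, place_of
def ray(s,at):
    K=np.array(s["K"]);R=np.array(s["R"]);t=np.array(s["t"])
    p=np.array([[[at[0]*640,at[1]*480]]],float)
    n=cv2.undistortPoints(p,K,np.array([s["k1"],0,0,0,0.]))[0,0]
    d=R.T@np.array([n[0],n[1],1]); return -R.T@t,d
def atz(s,at,z):
    c,d=ray(s,at); return c+d*(z-c[2])/d[2]
def proj(s,X):
    R=np.array(s["R"]);t=np.array(s["t"])
    return cv2.projectPoints(np.array(X,float).reshape(-1,1,3),cv2.Rodrigues(R)[0],t,np.array(s["K"]),np.array([s["k1"],0,0,0,0.]))[0][:,0]
def save(s,n): cv2.imwrite("pics/"+n,np.array(s["image"])[:,:,::-1])
E
python3 - <<'E'
from h import *
np.set_printoptions(precision=1,suppress=True)
Z=dict(hub_grip=35,hub_bottom=0,hub_pointer=6,gearmotor=0,shaft_seat=64,index_mark=58,screw_dish_c=9,capacitor_c=21,long_nose_c=5)
ims=[]
for c in("scene","top"):
    s=snapshot(c);save(s,c+"0.png");print(c,-np.array(s["R"]).T@s["t"])
    for k,z in Z.items():
        for r in place_of(k,c)[:2]: print(k,r["conf"],np.array(r["at"])*[640,480],atz(s,r["at"],z))
st=manip.sense();print(st)
E
```

```text
scene [  82.7 -480.9  707.2]
hub_grip 0.79 [343.9 287.2] [ 519.1 -159.1   35. ]
hub_bottom 0.59 [342.6 297.4] [ 519.6 -156.8    0. ]
hub_pointer 0.84 [337.2 310.5] [ 484.2 -171.6    6. ]
gearmotor 0.77 [247.1 231.2] [526.  132.5   0. ]
shaft_seat 0.64 [242.9 212.5] [520.4 128.7  64. ]
index_mark 0.93 [226.5 222.4] [479.2 137.6  58. ]
screw_dish_c 0.92 [385.5 241.4] [ 698.6 -136.3    9. ]
capacitor_c 0.8 [449.4 355.7] [ 527.  -392.1   21. ]
long_nose_c 0.91 [166.6 220.6] [421.7 304.4   5. ]
long_nose_c 0.37 [335.9 308.6] [ 486.7 -166.2    5. ]
top [ 287.7  -51.4 1254.1]
hub_grip 0.8 [372.2 255.5] [ 523.4 -161.9   35. ]
hub_bottom 0.69 [369.8 257.6] [ 524.4 -159.5    0. ]
hub_pointer 0.8 [373.7 270.6] [ 492.4 -170.8    6. ]
gearmotor 0.77 [250.3 245.6] [526.4 133.8   0. ]
shaft_seat 0.62 [247.6 237.9] [531.8 132.9  64. ]
index_mark 0.72 [240.1 257.5] [485.  145.5  58. ]
screw_dish_c 0.91 [367.6 184.6] [ 706.8 -139.9    9. ]
capacitor_c 0.7 [467.5 262.4] [ 530.8 -394.6   21. ]
long_nose_c 0.64 [175.8 280.7] [421.9 303.3   5. ]
{'time': 1.0, 'qpos': array([ 82.5,   2.3,   4.9,   0. , -92.6, -19.1]), 'joint_velocities': array([-0. , -0.1, -0.1,  0. ,  0. ,  0. ]), 'joint_torque': array([ -0. , -36.8,  34.7,   6.9,  -0. ,   0. ]), 'tool_pos': array([268.9, 536.3, 250.3]), 'orientation': array([[ 0.9, -0.4, -0. ],
       [-0.4, -0.9, -0. ],
       [ 0. ,  0. , -1. ]]), 'ft_force': array([-1. , -0.1,  0.7]), 'ft_torque': array([-0., -0.,  0.]), 'gripper_force': 0.0, 'finger_gap': 85.52346339633863}
```

View images.

Run:
```python
from h import *
a=cv2.imread("pics/scene0.png")[180:340,200:440];b=cv2.imread("pics/top0.png")[190:310,210:410]
a=cv2.resize(a,(800,533))[:, :]; 
cv2.imwrite("pics/a.png",a);cv2.imwrite("pics/b.png",cv2.resize(b,(800,480),interpolation=cv2.INTER_CUBIC))
R=manip.sense()["orientation"];print(R, np.degrees(np.arctan2(R[1,0],R[0,0])))
```

```text
[[ 8.93899113e-01 -4.48268197e-01 -5.01806802e-06]
 [-4.48268195e-01 -8.93899107e-01 -1.05737747e-04]
 [ 4.29132226e-05  9.67683183e-05 -9.99999994e-01]] -26.632627334792648
```

View pics/a.png

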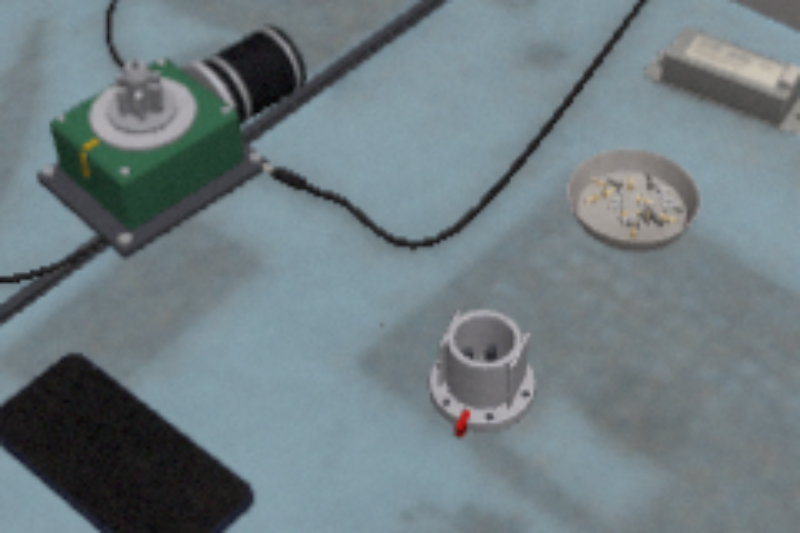

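View pics/b.png

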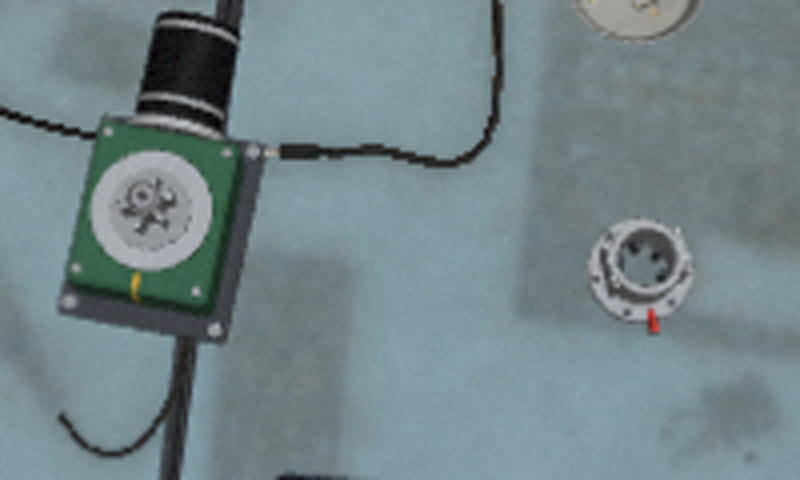

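Request:
drive_tool(steps=[0.027, 0.0255, 0.004, 0, 0, -2.2, 0.085, 0.054, 0.051, 0.008, 0, 0, -4.4, 0.085, 0.081, 0.0765, 0.012, 0, 0, -6.7, 0.085, 0.108, 0.102, 0.016, 0, 0, -8.9, 0.085, 0.135, 0.1275, 0.02, 0, 0, -11.1, 0.085, 0.162, 0.153, 0.024, 0, 0, -13.4, 0.085, 0.189, 0.1785, 0.028, 0, 0, -15.6, 0.085, 0.216, 0.204, 0.032, 0, 0, -17.8, 0.085, 0.243, 0.2295, 0.036, 0, 0, -20, 0.085, 0.27, 0.255, 0.04, 0, 0, -22.3, 0.085, 0.297, 0.2805, 0.044, 0, 0, -24.5, 0.085, 0.324, 0.306, 0.048, 0, 0, -26.8, 0.085], grip_force=60)

```text
time: 2.0
tool_pos: [421.6, 115.9, 202.6]
orientation: [[1.0, 0.005, 0.001], [0.005, -1.0, 0.001], [0.001, -0.001, -1.0]]
ft_force: [2.4, -0.3, -1.0]
finger_gap: 85.0
gripper_force: 0.0
```

Request:
drive_tool(steps=[0.0125, 0.0345, 0.004, 0, 0, -2.2, 0.085, 0.025, 0.069, 0.008, 0, 0, -4.4, 0.085, 0.0375, 0.1035, 0.012, 0, 0, -6.6, 0.085, 0.05, 0.138, 0.016, 0, 0, -8.8, 0.085, 0.0625, 0.173, 0.02, 0, 0, -11, 0.085, 0.075, 0.207, 0.024, 0, 0, -13.2, 0.085, 0.088, 0.242, 0.028, 0, 0, -15.4, 0.085, 0.1, 0.277, 0.032, 0, 0, -17.8, 0.085, 0.1, 0.277, 0.032, 0, 0, -17.8, 0.085])

```text
time: 2.75
tool_pos: [522.2, -163.9, 168.3]
orientation: [[0.952, 0.306, -0.003], [0.306, -0.952, -0.001], [-0.004, -0.0, -1.0]]
ft_force: [-0.8, 2.0, -0.4]
finger_gap: 84.6
gripper_force: 0.0
```

Run:
```python
from h import *
np.set_printoptions(precision=2,suppress=True)
s=snapshot("wrist");save(s,"w1.png")
st=manip.sense();print(st["tool_pos"],st["orientation"],st["qpos"],st["time"]);print(-np.array(s["R"]).T@s["t"])
Z=dict(hub_grip=35,hub_bottom=0,hub_pointer=6)
for k,z in Z.items():
    for r in place_of(k,"wrist")[:2]: print(k,r["conf"],np.array(r["at"])*[640,480],atz(s,r["at"],z))
o=outline_of("hub_pointer","wrist");print([(q["conf"],q["pixels"].sum()) for q in o])
# red pixels
h=cv2.cvtColor(np.array(s["image"]),cv2.COLOR_RGB2HSV);m=((h[...,0]<8)|(h[...,0]>172))&(h[...,1]>150)&(h[...,2]>80)
v,u=np.nonzero(m);print(len(u),u.min(),u.max(),v.min(),v.max())
p=np.array([atz(s,(a/640,b/480),9)[:2] for a,b in zip(u,v)]);print(p.mean(0),cv2.fitLine(p.astype(np.float32),2,0,.01,.01).ravel())
```

```text
[ 521.9  -161.95  168.78] [[ 0.95  0.3  -0.  ]
 [ 0.3  -0.95 -0.  ]
 [-0.   -0.   -1.  ]] [  3.84  -5.42 -11.19   0.01 -84.4  103.88] 2.8
[ 602.24 -138.51  293.27]
hub_grip 0.78 [309.12 231.5 ] [ 522.4  -157.84   35.  ]
hub_grip 0.75 [309.18 211.58] [ 535.91 -153.63   35.  ]
hub_bottom 0.85 [310.98 214.7 ] [ 524.98 -157.74    0.  ]
hub_pointer 0.78 [313.73 263.52] [ 489.31 -171.4     6.  ]
[(0.62, np.int64(5360))]
95 309 533 267 479
[ 333.96 -436.3 ] [   0.49    0.87  333.96 -436.3 ]
```

View pics/w1.png

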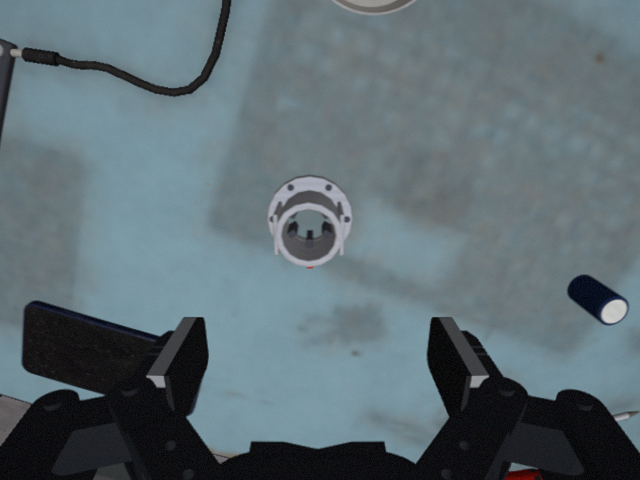

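Run:
```python
from h import *
s=snapshot("wrist");im=np.array(s["image"])[:,:,::-1].copy()
big=cv2.resize(im[160:290,230:390],(800,650),interpolation=cv2.INTER_CUBIC)[:600]
def dr(X,c):
    p=(proj(s,X)-[230,160]+.5)*5; cv2.polylines(big,[np.int32(p*16)],True,c,1,shift=4)
x,y,a=524,-158,np.radians(19)
t=np.linspace(0,2*np.pi,60);C,S=np.cos(a),np.sin(a)
W=lambda q:[(x+C*u-S*v,y+S*u+C*v,z) for u,v,z in q]
dr(W([(32*np.cos(i),32*np.sin(i),10) for i in t]),(0,255,255))
dr(W([(17.5*np.cos(i),17.5*np.sin(i),50) for i in t]),(0,255,0))
for g in(1,-1): dr(W([(14,23*g,49),(-14,23*g,49),(-14,23*g,11),(14,23*g,11)]),(255,0,255))
dr(W([(-30,0,6),(-38,0,6)]),(255,0,0))
dr(W([(11.3,2.4,24),(11.3,-2.4,24),(17.5,-2.4,24),(17.5,2.4,24)]),(255,255,0))
cv2.imwrite("pics/w2.png",big)
```

```text
(no output)
```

View pics/w2.png

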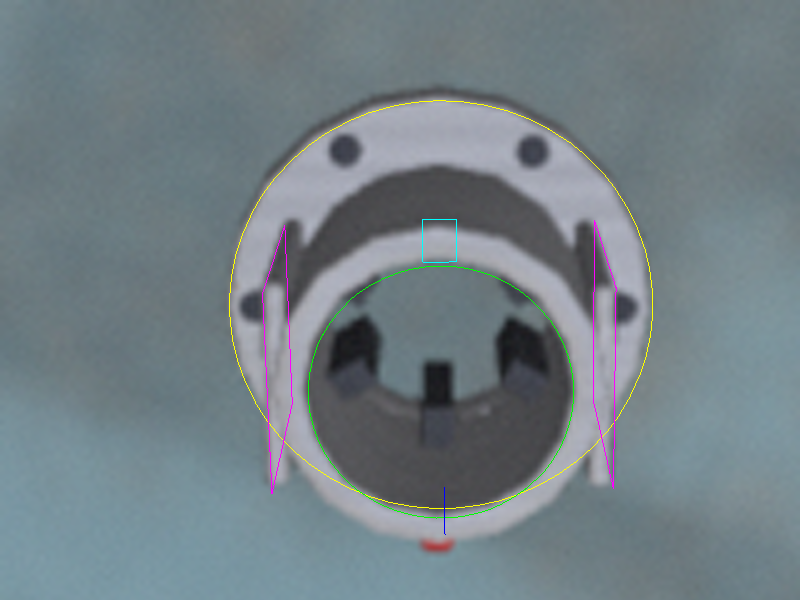

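Request:
drive_tool(steps=[0.001, -0.001, 0.02, 0, 0, 0, 0.085, 0.003, -0.002, 0.05, 0, 0, 0, 0.085, 0.003, -0.002, 0.075, 0, 0, 0, 0.085, 0.003, -0.002, 0.083, 0, 0, 0, 0.085, 0.003, -0.002, 0.083, 0, 0, 0, 0.085])

```text
time: 3.47
tool_pos: [523.2, -155.4, 85.4]
orientation: [[0.951, 0.31, -0.004], [0.31, -0.951, 0.0], [-0.004, -0.001, -1.0]]
ft_force: [0.5, -0.0, 0.6]
finger_gap: 85.0
gripper_force: 0.0
```

Run:
```python
from h import *
np.set_printoptions(precision=2,suppress=True)
s=snapshot("wrist");save(s,"w3.png")
st=manip.sense();print(st["tool_pos"],st["orientation"],st["time"])
for k,z in dict(hub_grip=35,hub_bottom=0).items():
    for r in place_of(k,"wrist")[:2]: print(k,r["conf"],np.array(r["at"])*[640,480],atz(s,r["at"],z))
```

```text
[ 524.33 -155.84   87.72] [[ 0.95  0.31 -0.  ]
 [ 0.31 -0.95 -0.  ]
 [-0.    0.   -1.  ]] 3.5167
hub_grip 0.9 [322.69 285.02] [ 524.75 -157.62   35.  ]
```

Request:
drive_tool(steps=[0, 0.001, 0.015, 0, 0, 0, 0.085, 0, 0.002, 0.03, 0, 0, 0, 0.085, 0, 0.002, 0.043, 0, 0, 0, 0.085, 0, 0.002, 0.052, 0, 0, 0, 0.085, 0, 0.002, 0.052, 0, 0, 0, 0.085, 0, 0.002, 0.052, 0, 0, 0, 0.06, 0, 0.002, 0.052, 0, 0, 0, 0.045, 0, 0.002, 0.052, 0, 0, 0, 0.04, 0, 0.002, 0.052, 0, 0, 0, 0.04, 0, 0.002, 0.052, 0, 0, 0, 0.04, 0, 0.002, 0.052, 0, 0, 0, 0.04, 0, 0.002, 0.052, 0, 0, 0, 0.04])

```text
time: 4.62
tool_pos: [526.0, -158.2, 36.9]
orientation: [[0.951, 0.309, 0.002], [0.309, -0.951, -0.0], [0.002, 0.001, -1.0]]
ft_force: [-0.5, 0.4, 6.6]
finger_gap: 45.3
gripper_force: 63.4
```

Run:
```python
from h import *
np.set_printoptions(precision=2,suppress=True)
st=manip.sense();print({k:st[k] for k in("time","tool_pos","ft_force","ft_torque","finger_gap","gripper_force","orientation")})
# gearmotor estimates averaging the two fixed cameras with bias measured on the hub
for c in("scene","top"):
    s=snapshot(c)
    for k,z in dict(shaft_seat=64,gearmotor=0,index_mark=58).items():
        for r in place_of(k,c)[:1]: print(c,k,r["conf"],atz(s,r["at"],z))
```

```text
{'time': 4.6167, 'tool_pos': array([ 526.  , -158.25,   36.85]), 'ft_force': array([-0.52,  0.38,  6.59]), 'ft_torque': array([0.51, 0.21, 0.02]), 'finger_gap': 45.26745332702579, 'gripper_force': 63.388577699661255, 'orientation': array([[ 0.95,  0.31,  0.  ],
       [ 0.31, -0.95, -0.  ],
       [ 0.  ,  0.  , -1.  ]])}
scene shaft_seat 0.57 [524.67 138.75  64.  ]
scene gearmotor 0.89 [525.33 128.33   0.  ]
scene index_mark 0.8 [472.49 135.08  58.  ]
top shaft_seat 0.64 [527.59 138.67  64.  ]
top gearmotor 0.55 [531.33 132.2    0.  ]
top index_mark 0.65 [476.64 141.4   58.  ]
```

Request:
drive_tool(steps=[0, 0, -0.008, 0, 0, 0, 0.04, 0, 0, -0.025, 0, 0, 0, 0.04, 0.002, -0.012, -0.05, 0, 0, 1.5, 0.04, 0.006, -0.036, -0.075, 0, 0, 4, 0.04, 0.012, -0.07, -0.1, 0, 0, 7, 0.04, 0.018, -0.106, -0.12, 0, 0, 10.5, 0.04, 0.024, -0.143, -0.135, 0, 0, 14, 0.04, 0.03, -0.18, -0.145, 0, 0, 17.5, 0.04, 0.036, -0.217, -0.15, 0, 0, 21, 0.04, 0.041, -0.253, -0.15, 0, 0, 24.5, 0.04, 0.046, -0.283, -0.15, 0, 0, 27.5, 0.04, 0.0486, -0.302, -0.15, 0, 0, 29, 0.04])

```text
time: 6.02
tool_pos: [476.8, 146.6, 184.8]
orientation: [[0.981, -0.192, -0.002], [-0.192, -0.981, 0.0], [-0.002, 0.0, -1.0]]
ft_force: [0.3, -0.0, -2.9]
finger_gap: 45.2
gripper_force: 62.6
```

Request:
drive_tool(steps=[0, 0, 0, 0, 0, 0, 0.04, 0, 0, 0, 0, 0, 0, 0.04])

```text
time: 6.18
tool_pos: [477.3, 144.8, 184.6]
orientation: [[0.982, -0.189, -0.002], [-0.189, -0.982, -0.001], [-0.002, 0.001, -1.0]]
ft_force: [0.7, -0.0, -2.4]
finger_gap: 45.0
gripper_force: 62.6
```

Run:
```python
from h import *
np.set_printoptions(precision=2,suppress=True)
s=snapshot("wrist");save(s,"w4.png")
st=manip.sense();print({k:st[k] for k in("time","tool_pos","ft_force","finger_gap","gripper_force","orientation","qpos")})
for k,z in dict(shaft_seat=64,gearmotor=0,index_mark=58,hub_bottom=st["tool_pos"][2]-36).items():
    for r in place_of(k,"wrist")[:2]: print(k,r["conf"],np.array(r["at"])*[640,480],atz(s,r["at"],z))
```

```text
{'time': 6.2333, 'tool_pos': array([477.65, 144.08, 184.81]), 'ft_force': array([-0.43, -0.68, -3.46]), 'finger_gap': 45.04901260116137, 'gripper_force': 62.64445781707764, 'orientation': array([[ 0.98, -0.19, -0.  ],
       [-0.19, -0.98, -0.  ],
       [-0.  ,  0.  , -1.  ]]), 'qpos': array([ 39.97, -13.22, -16.39,  -0.01, -86.91,  39.07])}
shaft_seat 0.95 [321.6 171.5] [521.45 133.82  64.  ]
gearmotor 0.66 [321.22 158.69] [521.38 133.46   0.  ]
index_mark 0.6 [328.13 233.09] [479.06 137.26  58.  ]
```

View pics/w4.png

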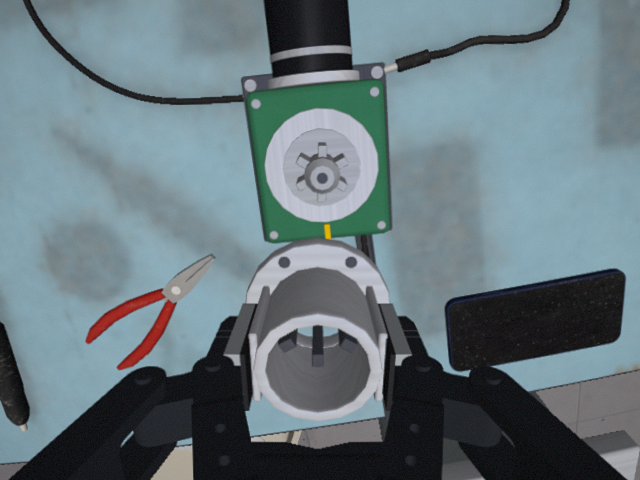

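```bash
cat > ov.py <<'E'
from h import *
def overlay(s,im,x,y,g,ta,r0,c0,w,h,f,name):
    big=cv2.resize(im[r0:r0+h,c0:c0+w],(w*f,h*f),interpolation=cv2.INTER_CUBIC)
    t=np.linspace(0,2*np.pi,60)
    def dr(q,a,c,cl=True):
        a=np.radians(a);C,S=np.cos(a),np.sin(a)
        X=[(x+C*u-S*v,y+S*u+C*v,z) for u,v,z in q]
        p=(proj(s,X)-[c0,r0]+.5)*f; cv2.polylines(big,[np.int32(p*16)],cl,c,1,shift=4)
    dr([(6.5*np.cos(i),6.5*np.sin(i),99) for i in t],0,(0,255,0))
    dr([(10*np.cos(i),10*np.sin(i),93) for i in t],0,(0,255,0))
    for k in range(6): dr([(10,2.4,86),(16,2.4,86),(16,-2.4,86),(10,-2.4,86)],ta+60*k,(0,0,255))
    dr([(-44,0,58),(-34,0,58)],g,(255,0,0),False)
    dr([(63,52,6),(-63,52,6),(-63,-52,6),(63,-52,6)],g,(255,0,255))
    cv2.imwrite("pics/"+name,big)
E
python3 - <<'E'
from ov import *
s=snapshot("wrist");im=np.array(s["image"])[:,:,::-1].copy()
overlay(s,im,522,134,-8,-10,70,230,175,180,4,"w5.png")
# yellow line
hsv=cv2.cvtColor(im,cv2.COLOR_BGR2HSV);m=(hsv[...,0]>18)&(hsv[...,0]<35)&(hsv[...,1]>150)
m[:200]=0;m[260:]=0;v,u=np.nonzero(m);print(len(u),u.mean(),v.mean(),v.min(),v.max(),u.min(),u.max())
print(atz(s,((u.mean()+.0)/640,v.mean()/480),57),manip.sense()["time"])
E
```

```text
74 324.77027027027026 231.75675675675674 225 238 322 328
[480.93395777 137.81586076  57.        ] 6.4833
```

View pics/w5.png

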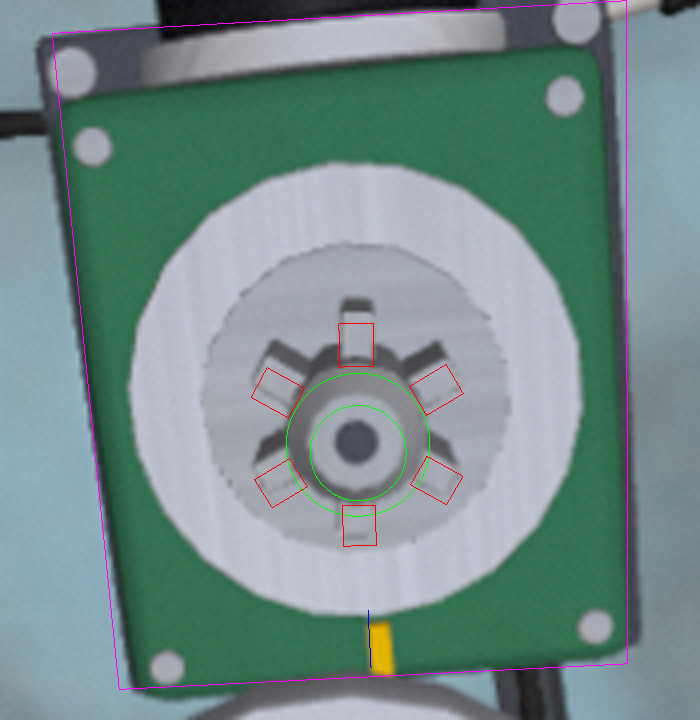

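Run:
```python
from ov import *
s=snapshot("wrist");im=np.array(s["image"])[:,:,::-1].copy()
st=manip.sense();P=np.array(st["tool_pos"]);R=np.array(st["orientation"]);print(P,R[:,0],st["time"])
overlay(s,im,523.4,134,-5.5,-11,125,270,105,120,5,"t.png")
A=cv2.imread("pics/t.png")[:,:]
# hub rim: model at TCP axis, top at 15 mm behind TCP less 1.5
f=2;B=cv2.resize(im[230:430,240:400],(320,400),interpolation=cv2.INTER_CUBIC)
t=np.linspace(0,2*np.pi,60)
for zz,r,c in((-13,17.5,(0,255,0)),(27,32,(0,255,255))):
    X=[P+R@[r*np.cos(i)-0,r*np.sin(i),zz] for i in t]
    p=(proj(s,X)-[240,230]+.5)*f;cv2.polylines(B,[np.int32(p*16)],True,c,1,shift=4)
o=np.zeros((600,800,3),np.uint8);o[:600,:480]=A[:600,:480];o[:400,480:]=B[:, :320];cv2.imwrite("pics/w6.png",o)
```

```text
[478.22402142 143.34516699 185.29060258] [ 9.81302772e-01 -1.92470406e-01 -1.10892894e-04] 6.5333
```

View pics/w6.png

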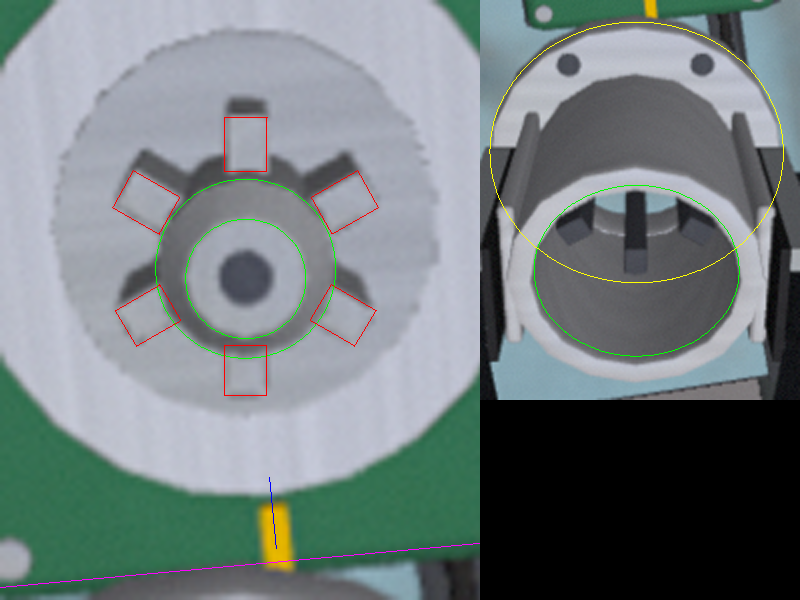

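Request:
drive_tool(steps=[0.008, 0, 0, 0, 0, -4, 0.04, 0.018, 0, 0, 0, 0, -9, 0.04, 0.028, 0, 0.004, 0, 0, -15, 0.04, 0.037, 0, 0.01, 0, 0, -21, 0.04, 0.043, 0.0005, 0.018, 0, 0, -26, 0.04, 0.046, 0.0005, 0.026, 0, 0, -29, 0.04, 0.046, 0.0005, 0.032, 0, 0, -30, 0.04, 0.046, 0.0005, 0.035, 0, 0, -30, 0.04, 0.046, 0.0005, 0.035, 0, 0, -30, 0.04, 0.046, 0.0005, 0.035, 0, 0, -30, 0.04, 0.046, 0.0005, 0.035, 0, 0, -30, 0.04, 0.046, 0.0005, 0.035, 0, 0, -30, 0.04])

```text
time: 7.53
tool_pos: [523.3, 134.9, 151.1]
orientation: [[0.946, 0.325, 0.001], [0.325, -0.946, 0.0], [0.001, -0.0, -1.0]]
ft_force: [-0.3, 0.2, -2.4]
finger_gap: 45.0
gripper_force: 62.6
```

Run:
```python
from h import *
np.set_printoptions(precision=2,suppress=True)
s=snapshot("wrist")
st=manip.sense();P=np.array(st["tool_pos"]);R=st["orientation"];print(P,R,st["ft_force"],st["ft_torque"],st["time"])
print("in tool",R.T@(np.array([523.4,134,P[2]])-P))
im=np.array(s["image"])[:,:,::-1].copy()
X=[P+R@[r*np.cos(i),r*np.sin(i),zz] for zz,r in((-13,17.5),) for i in np.linspace(0,6.28,60)]
f=4;c0,r0=245,240
B=cv2.resize(im[r0:r0+150,c0:c0+160],(640,600),interpolation=cv2.INTER_CUBIC)
cv2.polylines(B,[np.int32((proj(s,X)-[c0,r0]+.5)*f)],True,(0,255,0),1)
a=[(523.4+6.5*np.cos(i),134+6.5*np.sin(i),99) for i in np.linspace(0,6.28,40)]
cv2.polylines(B,[np.int32((proj(s,a)-[c0,r0]+.5)*f)],True,(0,0,255),1)
cv2.imwrite("pics/w7.png",B)
```

```text
[523.29 134.93 150.96] [[ 0.95  0.32  0.  ]
 [ 0.32 -0.95  0.  ]
 [ 0.   -0.   -1.  ]] [-0.76 -0.8  -2.81] [-0.    0.03  0.03] 7.5833
in tool [-0.19  0.91 -0.  ]
```

View pics/w7.png

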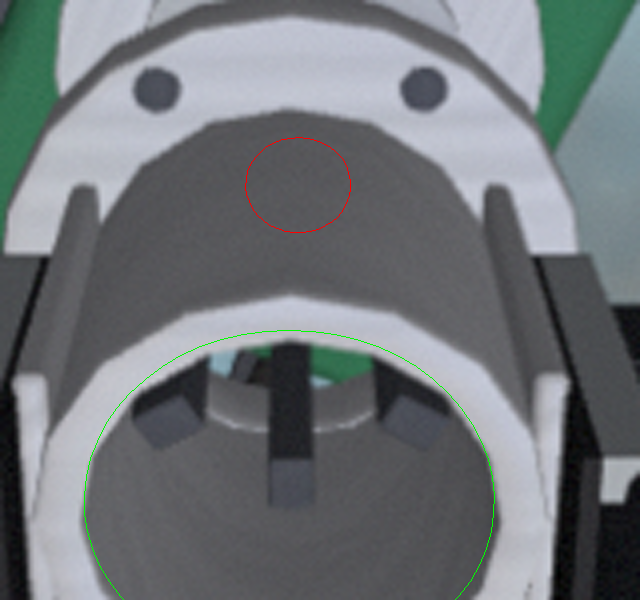

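Request:
drive_tool(steps=[0, 0.0009, 0.002, 0, 0, 0, 0.04, 0, 0.0009, 0.004, 0, 0, 0, 0.04, 0, 0.0009, 0.006, 0, 0, 0, 0.04, 0, 0.0009, 0.008, 0, 0, 0, 0.04, 0, 0.0009, 0.01, 0, 0, 0, 0.04, 0, 0.0009, 0.012, 0, 0, 0, 0.04, 0, 0.0009, 0.014, 0, 0, 0, 0.04, 0, 0.0009, 0.016, 0, 0, 0, 0.04, 0, 0.0009, 0.018, 0, 0, 0, 0.04, 0, 0.0009, 0.02, 0, 0, 0, 0.04, 0, 0.0009, 0.021, 0, 0, 0, 0.04, 0, 0.0009, 0.021, 0, 0, 0, 0.04])

```text
time: 8.58
tool_pos: [523.3, 133.9, 128.9]
orientation: [[0.946, 0.325, -0.001], [0.325, -0.946, -0.0], [-0.001, 0.0, -1.0]]
ft_force: [-0.4, -0.3, -3.1]
finger_gap: 45.5
gripper_force: 62.6
```

Request:
drive_tool(steps=[0, 0, 0.001, 0, 0, 0, 0.04, 0, 0, 0.002, 0, 0, 0, 0.04, 0, 0, 0.003, 0, 0, 0, 0.04, 0, 0, 0.004, 0, 0, 0, 0.04, 0, 0, 0.005, 0, 0, 0, 0.04, 0, 0, 0.006, 0, 0, 0, 0.04, 0, 0, 0.007, 0, 0, 0, 0.04, 0, 0, 0.008, 0, 0, 0, 0.04, 0, 0, 0.009, 0, 0, 0, 0.04, 0, 0, 0.009, 0, 0, 0, 0.04])

```text
time: 9.42
tool_pos: [523.3, 133.8, 120.0]
orientation: [[0.946, 0.325, -0.0], [0.325, -0.946, -0.0], [-0.0, 0.0, -1.0]]
ft_force: [-0.0, -0.9, -2.7]
finger_gap: 45.4
gripper_force: 62.6
```

Request:
drive_tool(steps=[0, 0, 0.001, 0, 0, 1, 0.04, 0, 0, 0.0015, 0, 0, 2, 0.04, 0, 0, 0.002, 0, 0, 2, 0.04, 0, 0, 0.0025, 0, 0, 1, 0.04, 0, 0, 0.003, 0, 0, 0, 0.04, 0, 0, 0.0035, 0, 0, -1, 0.04, 0, 0, 0.004, 0, 0, -2, 0.04, 0, 0, 0.0045, 0, 0, -2, 0.04, 0, 0, 0.005, 0, 0, -1, 0.04, 0, 0, 0.005, 0, 0, 0, 0.04])

```text
time: 10.25
tool_pos: [523.4, 133.9, 115.1]
orientation: [[0.946, 0.323, -0.0], [0.323, -0.946, -0.0], [-0.0, 0.0, -1.0]]
ft_force: [0.1, 0.2, -2.7]
finger_gap: 45.3
gripper_force: 62.6
```

Request:
drive_tool(steps=[0, 0, 0.001, 0, 0, 0, 0.04, 0, 0, 0.002, 0, 0, 0, 0.04, 0, 0, 0.003, 0, 0, 0, 0.04, 0, 0, 0.004, 0, 0, 0, 0.04, 0, 0, 0.005, 0, 0, 0, 0.04, 0, 0, 0.006, 0, 0, 0, 0.04, 0, 0, 0.007, 0, 0, 0, 0.04, 0, 0, 0.008, 0, 0, 0, 0.04, 0, 0, 0.009, 0, 0, 0, 0.04, 0, 0, 0.01, 0, 0, 0, 0.04, 0, 0, 0.0105, 0, 0, 0, 0.04, 0, 0, 0.011, 0, 0, 0, 0.04])

```text
time: 11.25
tool_pos: [523.4, 133.9, 104.2]
orientation: [[0.946, 0.325, -0.0], [0.325, -0.946, -0.0], [-0.0, 0.0, -1.0]]
ft_force: [-0.1, 0.2, -3.1]
finger_gap: 45.0
gripper_force: 62.6
```

Request:
drive_tool(steps=[0, 0, 0.0005, 0, 0, 0, 0.04, 0, 0, 0.001, 0, 0, 0, 0.04, 0, 0, 0.0015, 0, 0, 0, 0.04, 0, 0, 0.0015, 0, 0, 0, 0.04])

```text
time: 11.58
tool_pos: [523.4, 133.9, 102.7]
orientation: [[0.946, 0.325, -0.0], [0.325, -0.946, -0.0], [-0.0, 0.0, -1.0]]
ft_force: [-0.3, -0.6, -3.4]
finger_gap: 45.3
gripper_force: 62.6
```

Request:
drive_tool(steps=[0, 0, 0.0004, 0, 0, 0, 0.04, 0, 0, 0.0008, 0, 0, 0, 0.04, 0, 0, 0.0012, 0, 0, 0, 0.04, 0, 0, 0.0016, 0, 0, 0, 0.04, 0, 0, 0.0016, 0, 0, 0, 0.04])

```text
time: 12.0
tool_pos: [523.4, 133.9, 101.1]
orientation: [[0.946, 0.325, -0.0], [0.325, -0.946, -0.0], [-0.0, 0.0, -1.0]]
ft_force: [0.1, 0.3, -3.2]
finger_gap: 45.9
gripper_force: 62.6
```

Request:
drive_tool(steps=[0, 0, 0.0003, 0, 0, 0, 0.04, 0, 0, 0.0006, 0, 0, 0, 0.04, 0, 0, 0.0006, 0, 0, 0, 0.04])

```text
time: 12.25
tool_pos: [523.5, 133.9, 100.9]
orientation: [[0.946, 0.325, 0.0], [0.325, -0.946, -0.0], [0.0, 0.0, -1.0]]
ft_force: [-0.5, -0.6, -0.8]
finger_gap: 45.2
gripper_force: 63.0
```

Request:
drive_tool(steps=[0, 0, 0.0003, 0, 0, 0, 0.04, 0, 0, 0.0006, 0, 0, 0, 0.04, 0, 0, 0.0006, 0, 0, 0, 0.04])

```text
time: 12.5
tool_pos: [523.7, 133.9, 100.9]
orientation: [[0.946, 0.325, 0.001], [0.325, -0.946, -0.0], [0.001, 0.0, -1.0]]
ft_force: [-3.4, -0.4, 4.6]
finger_gap: 45.2
gripper_force: 63.3
```

Request:
drive_tool(steps=[0, 0, 0.0004, 0, 0, 0, 0.04, 0, 0, 0.0004, 0, 0, 2, 0.04, 0, 0, 0.0002, 0, 0, 4.5, 0.04, 0, 0, 0, 0, 0, 7, 0.04, 0, 0, 0, 0, 0, 9.5, 0.04, 0, 0, 0, 0, 0, 12, 0.04, 0, 0, 0, 0, 0, 14.5, 0.04, 0, 0, 0, 0, 0, 17, 0.04, 0, 0, 0, 0, 0, 19.5, 0.04, 0, 0, 0, 0, 0, 22, 0.04, 0, 0, 0, 0, 0, 24, 0.04, 0, 0, 0, 0, 0, 24.5, 0.04])

```text
time: 13.5
tool_pos: [524.3, 133.6, 100.8]
orientation: [[0.995, -0.097, 0.002], [-0.097, -0.995, -0.001], [0.002, 0.0, -1.0]]
ft_force: [1.6, -2.3, 2.9]
finger_gap: 45.0
gripper_force: 63.2
```

Run:
```python
from h import *
np.set_printoptions(precision=2,suppress=True)
st=manip.sense();R=st["orientation"];print(st["tool_pos"],np.degrees(np.arctan2(R[1,0],R[0,0])),st["ft_force"],st["ft_torque"],st["time"])
out=[]
for c in("scene","top"):
    s=snapshot(c);im=np.array(s["image"])
    for k,z in dict(hub_pointer=70,index_mark=58).items():
        for r in place_of(k,c)[:1]: print(c,k,r["conf"],np.array(r["at"])*[640,480],atz(s,r["at"],z))
    x0,y0=(np.int32(proj(s,[[485,140,60]])[0])-[40,40]).clip(0)
    out.append(cv2.resize(im[y0:y0+80,x0:x0+80,::-1],(400,400),interpolation=cv2.INTER_CUBIC))
cv2.imwrite("pics/c8.png",np.hstack(out))
```

```text
[524.34 133.61 100.84] -5.593287189273263 [ 1.57 -2.29  2.87] [-0.86 -0.52  0.28] 13.5
scene index_mark 0.93 [225.41 222.48] [477.46 139.2   58.  ]
top hub_pointer 0.75 [244.61 257.52] [484.02 133.17  70.  ]
top index_mark 0.96 [241.28 260.59] [478.07 141.88  58.  ]
```

View pics/c8.png

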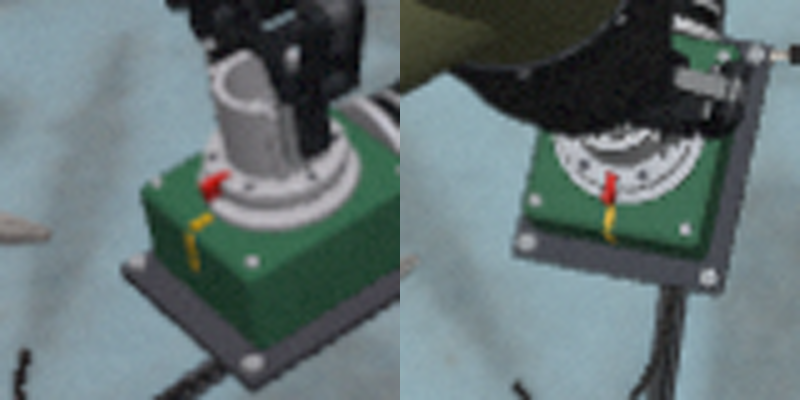

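Run:
```python
from h import *
for c in("scene","top"):
    s=snapshot(c);im=np.array(s["image"])
    x0,y0=np.int32(proj(s,[[485,140,60]])[0])-[16,16]
    sub=im[y0:y0+32,x0:x0+32];h=cv2.cvtColor(sub,cv2.COLOR_RGB2HSV).astype(int)
    for nm,m,z in(("red",((h[...,0]<8)|(h[...,0]>172))&(h[...,1]>150),72),("yel",(h[...,0]>15)&(h[...,0]<35)&(h[...,1]>120),57)):
        v,u=np.nonzero(m)
        if nm=="yel" and c=="scene": k=v<v.min()+6; v,u=v[k],u[k]
        w=h[...,1][v,u]
        for C in((523.8,133.8),(523.8,135.8)):
            P=atz(s,(((u*w).sum()/w.sum()+x0+.0)/640,((v*w).sum()/w.sum()+y0)/480),z)
            print(c,nm,len(u),P.round(1),np.degrees(np.arctan2(P[1]-C[1],P[0]-C[0])).round(1))
```

```text
scene red 14 [487.6 135.8  72. ] 176.8
scene red 14 [487.6 135.8  72. ] 179.9
scene yel 14 [475.9 135.2  57. ] 178.3
scene yel 14 [475.9 135.2  57. ] -179.3
top red 10 [490.4 136.2  72. ] 175.8
top red 10 [490.4 136.2  72. ] 179.3
top yel 11 [477.8 136.9  57. ] 176.2
top yel 11 [477.8 136.9  57. ] 178.7
```

Request:
drive_tool(steps=[0, 0, -0.0004, 0, 0, 0, 0.04, 0, 0, -0.0006, 0, 0, 0, 0.048, 0, 0, -0.0006, 0, 0, 0, 0.055, 0, 0, -0.0006, 0, 0, 0, 0.065, 0, 0, -0.0006, 0, 0, 0, 0.075, 0, 0, -0.0006, 0, 0, 0, 0.08, 0, 0, -0.0006, 0, 0, 0, 0.08, 0, 0, -0.0006, 0, 0, 0, 0.08])

```text
time: 14.57
tool_pos: [523.4, 134.0, 100.5]
orientation: [[0.995, -0.096, -0.0], [-0.096, -0.995, -0.0], [-0.0, 0.0, -1.0]]
ft_force: [0.6, -0.2, -0.1]
finger_gap: 79.9
gripper_force: 0.0
```

Request:
drive_tool(steps=[0, 0, -0.005, 0, 0, 0, 0.08, 0, 0, -0.015, 0, 0, 0, 0.08, 0, 0, -0.03, 0, 0, 0, 0.08, 0, 0, -0.05, 0, 0, 0, 0.08, -0.01, 0, -0.07, 0, 0, 0, 0.08, -0.03, 0, -0.09, 0, 0, 0, 0.08, -0.05, 0, -0.1, 0, 0, 0, 0.08, -0.06, 0, -0.1, 0, 0, 0, 0.08, -0.06, 0, -0.1, 0, 0, 0, 0.08, -0.06, 0, -0.1, 0, 0, 0, 0.08])

```text
time: 15.4
tool_pos: [463.8, 139.9, 201.7]
orientation: [[0.995, -0.096, 0.002], [-0.096, -0.995, 0.001], [0.001, -0.001, -1.0]]
ft_force: [1.1, 1.5, -0.7]
finger_gap: 80.0
gripper_force: 0.0
```

Run:
```python
from ov import *
s=snapshot("wrist");im=np.array(s["image"])[:,:,::-1].copy();st=manip.sense();print(st["tool_pos"],st["time"],st["ft_force"],st["finger_gap"])
p=np.int32(proj(s,[[515,134,64]])[0]);print(p)
c0,r0=p[0]-80,max(p[1]-75,0)
B=cv2.resize(im[r0:r0+150,c0:c0+160],(640,600),interpolation=cv2.INTER_CUBIC)
x,y,a=523.6,133.9,np.radians(-5.5)
def dr(q,c,cl=True):
    X=[(x+np.cos(a)*u-np.sin(a)*v,y+np.sin(a)*u+np.cos(a)*v,z) for u,v,z in q]
    cv2.polylines(B,[np.int32((proj(s,X)-[c0,r0]+.5)*4)],cl,c,1)
t=np.linspace(0,6.28,60)
dr([(32*np.cos(i),32*np.sin(i),74) for i in t],(0,255,255));dr([(17.5*np.cos(i),17.5*np.sin(i),114) for i in t],(0,255,0))
dr([(-30,0,73),(-38,0,73)],(255,0,0),False);dr([(-38,0,58),(-44,0,58)],(255,0,255),False)
cv2.imwrite("pics/w9.png",B)
```

```text
[463.93930597 139.7463876  201.00385237] 15.45 [ 0.45042492 -0.02502687 -0.34880052] 79.7084544679329
[319 158]
```

View pics/w9.png

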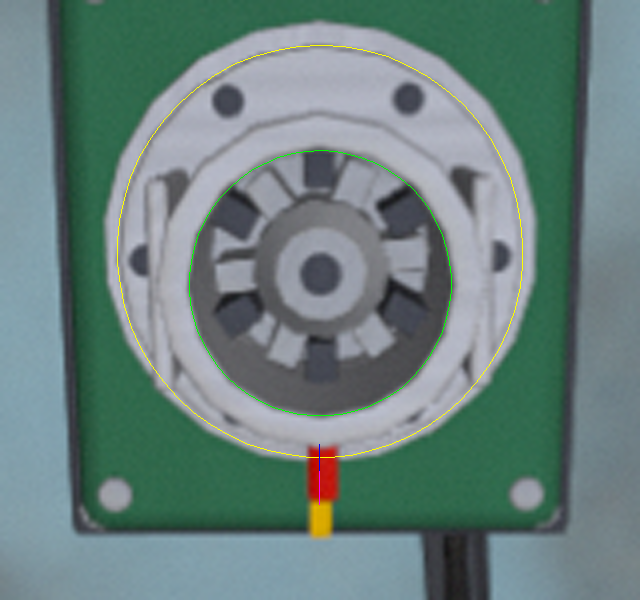

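```bash
python3 -c "
from workcell import finish_job;print(finish_job())"
```

```text
the job is handed in; nothing more can be done
None
```

The hub is on the gearmotor shaft with its teeth meshed and resting on the shoulder. Its red pointer is within about 1° of the yellow index line. The gripper has let go and moved clear, and I handed the job in at about 15.5 s; the highest push I read during seating was about 8 N.

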